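# Pin the hand lever into its clevis

## Task

Take the red-headed pin out of the wooden stand and pass it down through the upper ear of the steel clevis, through the eye of the lever trapped between the ears, and on to the lower ear. Press lightly and turn the pin until you feel its flat nose drop into the slot of the lower ear, never forcing it, then press it fully home so that its flange sits on the upper ear, and let go. Do not disturb the oil bottle, the yellow tray or the plug gauge.

Things in the scene. Friction and masses are not known exactly. Their poses are not given: they have to be found in the camera images.
- clevis: Fixed fixture: blue base plate 175 x 76 x 8 mm with a steel clevis, two level round-ended ears 52 mm wide. Origin on the vertical bore axis at the base's underside; z up. Lower ear: top at z = 34 mm; gap for the lever 34 to 50 mm; upper ear 50 to 62 mm (nothing is higher). -x points to the lever rest, a black block 90 mm from the bore with two guide pins up to z = 48 mm.
- bore (a point): Centre of the upper mouth of the upper ear's bore, a round through hole of 20 mm, 62 mm above the fixture's underside; axes as the fixture's.
- slot (a point): Bore axis at the top of the lower ear, 34 mm above the underside; axes as the fixture's. Here sits a brass bush with a centred slot 16 x 6 mm, 12 mm deep. It was pressed in at a hidden angle: the slot's long side lies up to 0.9 rad to either side of the fixture's x axis. Its angle is out of sight and not measured, to be found by feel. The bush does not turn under light torque.
- lever: Loose aluminium hand lever, 12 mm thick, about 0.2 kg, lying level, its eye (42 mm outside, 22 mm inside diameter) between the ears, its narrow tail 166 mm long along about -x of the fixture on the lever rest. Origin at the eye's centre, underside. The eye starts up to 2 mm off the bore axis in x and in y; it slides easily, and the pin's cone pushes it into line.
- eye (a point): Centre of the lever's eye, 6 mm above the lever's underside.
- pin: Loose steel pin, 0.12 kg, upright in the stand, its flange on the stand's top. Origin: centre of the flange's underside; z up. Above: flange 30 mm across, 4 mm thick, then a red flat-sided head, 24 mm along x, 12 mm along y, from 4 to 38 mm. Below: 18 mm shaft to -21 mm, cone to -27.5 mm, flat nose 14 mm along x, 4 mm along y, to -35 mm. Home, the origin is at the bore mouth.
- pin_nose (a point): Lower end of the pin's flat nose (square-ended), on the axis, 35 mm below the pin's origin. Resting on the lower ear without having found the slot, the pin stands 7 mm above home. The nose drops in when the pin's x axis lies within about 0.17 rad of the slot's long side, either way round.
- stand: Fixed plywood block 70 x 110 x 45 mm with a row of three holes along its y; the pin hangs in the centre one (22 mm, through). Origin at the centre of its underside.
- oil_bottle: Bystander: upright yellowish oil bottle with a red spout, 48 mm across, 156 mm high; origin at the centre of its underside.
- bush_tray: Bystander: yellow parts tray with bushes, 117 x 168 x 33 mm; origin at the centre of its underside.
- plug_gauge: Bystander: lying metal plug gauge with a red ring, 16 x 102 x 16 mm (long along its y); origin at the centre of its underside.
Things that resemble listed ones, but are neither listed nor needed, are in the scene too. There is more than one size of the clevis; the job needs the larger.

How it is judged:
By the outcome, as a careful person would: the job done as asked, in the order asked, and still so for the second after the job is handed in, with the robot touching nothing.
It also fails if it takes over 54 s, if anything falls off the work surface, if the arm or the gripper's body presses on something with over 40 N, if the wrist force passes 120 N, or if a joint passes its speed limit or range.

## Robot

A 7-joint arm with a two-finger parallel gripper is mounted at the origin on a cart in front of the work surface, level with it; the furniture and walls round the work are solid. World frame = base frame: x ahead of the robot, y to its left, z up, the work surface at z = 0. Lengths are in m, angles in rad, forces in N, time in s.
With the tool pointing down it reaches from about 0.4 to 0.925 m from the base axis. Payload 4.1 kg.
Tool frame: the origin (TCP) lies at the very end of the fingers, on their centre line; the grasp point (between the pads) lies grip_point_offset behind it (grip_point_offset is the distance from the TCP to the grasp point, in m); z points along the fingers, y is the direction in which the jaws open and shut (so a half turn about z gives the same grasp; the last joint's range is limited). The gripper opens to 85 mm and grips with 20 to 120 N. Pads are 22 mm wide; open, the fingers measure 114 mm over their backs; the gripper's body (76 mm by 85 mm) begins 54 mm behind the grasp point. The pads swing forward as they close: fully open they stand 13 mm farther back than shut.
Start: joints at [1.137, 0.398, 0.045, 1.537, -0.019, 1.207, -0.051], TCP at [0.214, -0.614, 0.231] pointing down, gripper open.
Joint ranges: [-2.82, 2.82], [-0.49, 2.23], [-1.37, 1.46], [0, 2.46], [-1.36, 4.5], [0.23, 2], [-2.94, 2.94]. Speed limits (rad/s): [2.57, 2.57, 3.14, 3.14, 3.14, 3.14, 3.14].

## Interface

Orientations are given as a unit quaternion [w, x, y, z].
In Python, from workcell import * gives the robot as it stands.
- The arm moves only by the tool jog_arm, never from a script. Its arguments are lists of equal length, an entry for each row: "dr": the turn, a rotation vector about the tool's x, y, z in degrees, a list of three; "dp": the shift along the tool's x, y, z in mm, a list of three; "jaw": the finger opening in mm, from 0 to 85.4. In form: {"dr": [[rx, ry, rz], ...], "dp": [[dx, dy, dz], ...], "jaw": [jaw, ...]}. A call has 1 to 10 rows; each row is the pose to reach, as a shift and turn from the pose commanded when the call began, along the tool's axes at that moment; what a row does not reach only later rows make up. A row lasts 1/8 s, in which the tool goes at most 62.5 mm and 10.7 degrees, less where a joint would pass 70% of its speed; a pose out of reach is approached as far as the arm can. A call with a gripper value outside its range is refused whole. The fingers move at their own pace and stop on an object; "squeeze" is the grip in N (left out, the last holds). Time passes only in rows, so rows that repeat a pose let the fingers close. It gives the time, the measured TCP pose, the force and the opening at its end, in the units of the state.
- sense(): the state, without advancing time (a new reading comes with each control period).
- snapshot(name): name is "side" or "top"; returns (picture, depth): 400x640x3 uint8, red, green, blue; 400x640 float32, m along the optical axis (not along the pixel's ray), 0 where there is no reading.
- camera_model(name): a dict with "fx", "fy", "cx", "cy" (pixels), "cam_to_world" (4x4, takes a point from camera to world coordinates). Camera axes: x right, y down, z forward; pixel columns grow to the right and rows downward; lengths in m; the calibration is good to about 2 mm. A picture is of the moment at which its call begins. camera_model takes no time and is no camera call.
- close_job(): hands the job in, once; it reports no verdict.
The state is a dict: "time": time; "q": joint angles; "joint_vel": joint speeds; "joint_efforts": joint torques, N m; "position": TCP position; "tcp_rot": TCP orientation; "wrist_force": force on the tool from outside, world axes, zero at the start; "ft_torque": the same for the moment, N m; "width": opening from 0.0 (shut) to 1.0 (fully open).
Only numpy, scipy, OpenCV 4.12 (cv2) and the standard library are available. Lean on these libraries where they do the work, as an engineer would, in place of code of your own. Each camera call takes 0.05 s, during which the arm holds its last target.

## Working session

There is one attempt and no reset: what is moved stays moved. The work goes in short steps, Python scripts to look and compute and a tool call to move; the robot and the scene stay as the last step left them, time stands still between calls to the robot, and variables do not carry over. Pictures are saved under pics/ and viewed, and the job is handed in when it is done.

Besides the shell and the picture viewer there is one more tool, called after "Request:" as name(argument=value, ...) on one line, values as JSON. jog_arm: Moves the arm, as the interface text tells. Its arguments: {"type":"object","properties":{"dr":{"type":"array","items":{"type":"array","items":{"type":"number"}}},"dp":{"type":"array","items":{"type":"array","items":{"type":"number"}}},"jaw":{"type":"array","items":{"type":"number"}},"squeeze":{"type":"number"}},"required":["dr","dp","jaw"]}

```bash
mkdir -p pics; ls
cat > h.py <<'E'
import numpy as np, cv2
from workcell import *
E
python3 - <<'E'
from h import *
s=sense();print({k:np.round(v,3).tolist() for k,v in s.items()})
for n in("side","top"):
    p,d=snapshot(n);cv2.imwrite(f"pics/{n}0.png",p[:,:,::-1]);np.save(f"{n}0.npy",d);np.save(f"{n}0p.npy",p)
    m=camera_model(n);print(n,m['fx'],m['fy'],m['cx'],m['cy']);print(np.round(m['cam_to_world'],3))
E
```

```text
pics
{'time': 0.0, 'q': [1.137, 0.399, 0.045, 1.538, -0.019, 1.207, -0.051], 'joint_vel': [-0.0, 0.001, 0.001, -0.001, 0.0, 0.001, 0.001], 'joint_efforts': [0.0, -47.512, 1.365, -25.422, 0.012, 0.009, 0.0], 'position': [0.213, -0.613, 0.23], 'tcp_rot': [-0.001, 0.986, 0.167, -0.0], 'wrist_force': [0.193, 0.004, -0.067], 'ft_torque': [-0.029, -0.019, 0.008], 'width': 0.996}
side 423.5314416576522 423.5314416576522 322.50024209744623 204.32007063807896
[[ 0.998 -0.049  0.044  0.595]
 [-0.064 -0.59   0.805 -0.733]
 [-0.014 -0.806 -0.592  0.612]
 [ 0.     0.     0.     1.   ]]
top 403.183046223148 403.183046223148 321.83821196073126 204.35084159460814
[[-0.016 -0.989  0.147  0.453]
 [-1.     0.016 -0.006  0.007]
 [ 0.003 -0.147 -0.989  1.085]
 [ 0.     0.     0.     1.   ]]
```

View pics/side0.png

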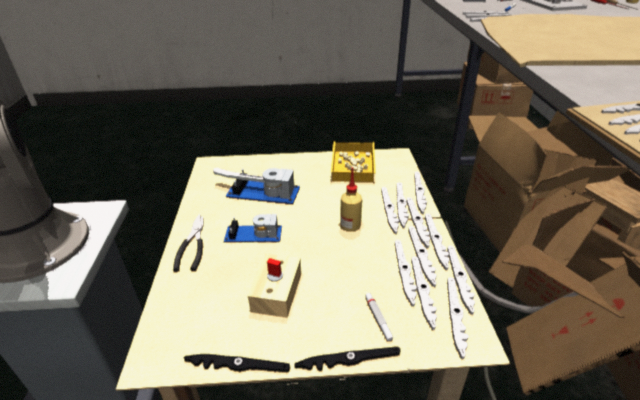

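View pics/top0.png

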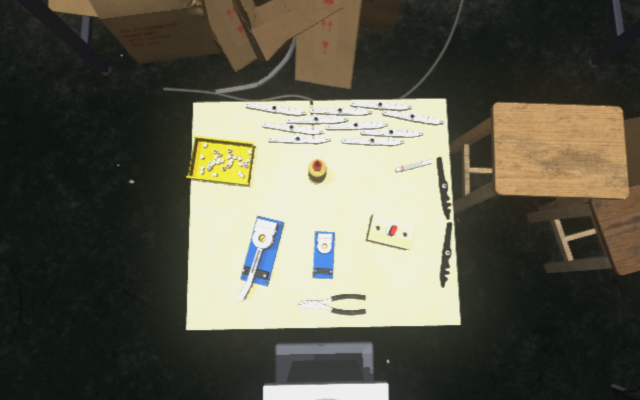

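```bash
cat >> h.py <<'E'
def deproj(n,u,v,d):
    m=camera_model(n);T=np.array(m['cam_to_world'])
    c=np.stack([(np.asarray(u)-m['cx'])/m['fx']*d,(np.asarray(v)-m['cy'])/m['fy']*d,d*np.ones_like(u,float)],-1)
    return c@T[:3,:3].T+T[:3,3]
def onplane(n,u,v,z):
    m=camera_model(n);T=np.array(m['cam_to_world'])
    r=np.array([(u-m['cx'])/m['fx'],(v-m['cy'])/m['fy'],1.])@T[:3,:3].T
    return T[:3,3]+r*(z-T[2,3])/r[2]
def proj(n,P):
    m=camera_model(n);T=np.array(m['cam_to_world'])
    c=(np.asarray(P)-T[:3,3])@T[:3,:3]
    return c[...,0]/c[...,2]*m['fx']+m['cx'],c[...,1]/c[...,2]*m['fy']+m['cy']
E
python3 - <<'E'
from h import *
def crop(n,x0,x1,y0,y1,f,o):
    p=np.load(n+'0p.npy')[y0:y1,x0:x1,::-1];cv2.imwrite('pics/'+o,cv2.resize(p,None,fx=f,fy=f,interpolation=cv2.INTER_CUBIC))
crop('top',225,425,200,310,4,'c1.png')
crop('side',205,325,150,320,3.5,'c2.png')
E
```

```text
(no output)
```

View pics/c1.png

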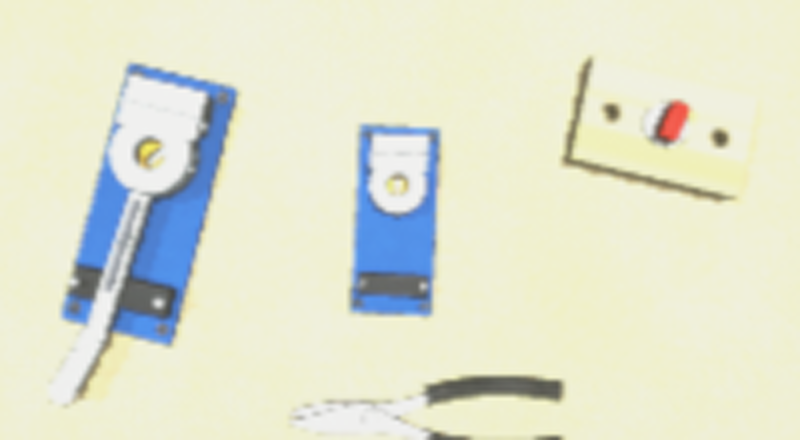

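View pics/c2.png

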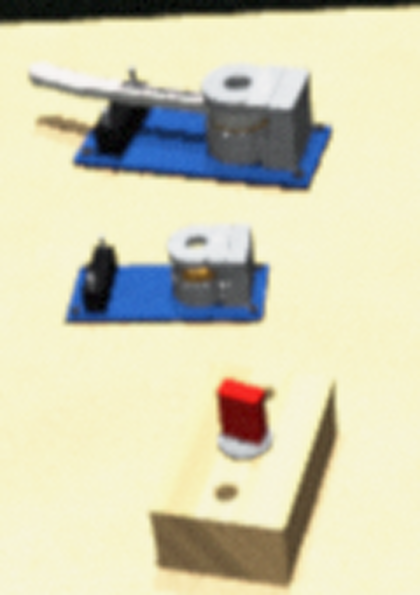

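Run:
```python
from h import *
P={n:np.load(n+'0p.npy') for n in('top','side')};D={n:np.load(n+'0.npy') for n in('top','side')}
roi={'top':(375,200,412,255),'side':(255,250,300,290)}
def hsv(n): return cv2.cvtColor(P[n],cv2.COLOR_RGB2HSV)
for n in P:
    x0,y0,x1,y1=roi[n];h=hsv(n)[y0:y1,x0:x1]
    m=(((h[...,0]<12)|(h[...,0]>168))&(h[...,1]>130)&(h[...,2]>60)).astype(np.uint8)
    v,u=np.nonzero(m);u=u+x0;v=v+y0
    d=D[n][v,u];X=deproj(n,u,v,d)
    print(n,len(u),u.mean(),v.mean(),'z range',np.percentile(X[:,2],[0,5,50,95,100]).round(4))
    t=X[:,2]>np.percentile(X[:,2],95)-.006
    Xt=X[t];print(' top pts',t.sum(),Xt.mean(0).round(4),Xt.min(0).round(4),Xt.max(0).round(4),'uv',u[t].mean(),v[t].mean())
    r=cv2.minAreaRect(Xt[:,:2].astype(np.float32)*1000);print(r)
    w,V=np.linalg.eigh(np.cov(Xt[:,:2].T));print('axis',np.degrees(np.arctan2(*V[::-1,1])))
# clevis
for n,(x0,y0,x1,y1) in {'top':(230,205,290,300),'side':(212,155,305,206)}.items():
    uu,vv=np.meshgrid(np.arange(x0,x1),np.arange(y0,y1))
    X=deproj(n,uu,vv,D[n][y0:y1,x0:x1]);h=hsv(n)[y0:y1,x0:x1]
    b=(h[...,0]>95)&(h[...,0]<130)&(h[...,1]>100)
    Xb=X[b];print(n,'blue z',np.percentile(Xb[:,2],[5,50,95]).round(4))
    Xb=Xb[abs(Xb[:,2]-.008)<.008]
    r=cv2.minAreaRect(Xb[:,:2].astype(np.float32)*1000);print(r)
    e=(X[...,2]>.052)&(X[...,2]<.075)&(~b)
    Xe=X[e];print(' ear z',np.percentile(Xe[:,2],[5,50,95]).round(4),len(Xe)); print(cv2.minAreaRect(Xe[:,:2].astype(np.float32)*1000))
# stand top
for n,(x0,y0,x1,y1) in {'top':(362,210,415,255),'side':(245,255,305,318)}.items():
    uu,vv=np.meshgrid(np.arange(x0,x1),np.arange(y0,y1))
    X=deproj(n,uu,vv,D[n][y0:y1,x0:x1]);e=abs(X[...,2]-.045)<.004
    Xe=X[e];print(n,'stand',np.median(Xe[:,2]),cv2.minAreaRect(Xe[:,:2].astype(np.float32)*1000))
```

```text
top 41 392.9268292682927 229.82926829268294 z range [0.0782 0.0787 0.0823 0.0849 0.0865]
 top pts 38 [ 0.5353 -0.1744  0.0825] [ 0.5254 -0.1831  0.079 ] [ 0.5455 -0.1661  0.0865] uv 392.94736842105266 230.02631578947367
((536.3773193359375, -174.77557373046875), (9.88786506652832, 24.220558166503906), 59.79499816894531)
axis 148.34531035313952
side 201 273.81094527363183 266.58706467661693 z range [0.0518 0.0562 0.0742 0.0832 0.0849]
 top pts 88 [ 0.535  -0.1793  0.0815] [ 0.5231 -0.1883  0.0773] [ 0.5466 -0.1694  0.0849] uv 273.4431818181818 262.1136363636364
((534.7162475585938, -177.53794860839844), (13.445597648620605, 24.657968521118164), 63.748321533203125)
axis 157.11461971962066
top blue z [0.0042 0.0074 0.011 ]
((493.6383056640625, 161.8133544921875), (73.23046875, 172.0494842529297), 75.15374755859375)
 ear z [0.0582 0.0616 0.0644] 491
((532.0391845703125, 152.68618774414062), (52.13029479980469, 71.16564178466797), 75.12895965576172)
side blue z [0.0056 0.0077 0.0149]
((491.983642578125, 158.44027709960938), (74.73808288574219, 174.11532592773438), 74.45764923095703)
 ear z [0.0537 0.0609 0.0631] 392
((531.3919067382812, 149.3968963623047), (55.579490661621094, 71.20057678222656), 74.80191040039062)
top stand 0.044360315519749394 ((536.21435546875, -175.12811279296875), (110.2896957397461, 70.3155288696289), 75.38565826416016)
side stand 0.044671454391250254 ((534.2183837890625, -176.595458984375), (113.9566879272461, 71.31482696533203), 75.84835815429688)
```

Run:
```python
from h import *
import workcell
print([k for k in dir(workcell) if k[0]!='_']); print(grip_point_offset)
P={n:np.load(n+'0p.npy') for n in('top','side')};D={n:np.load(n+'0.npy') for n in('top','side')}
# bore hole: yellowish/dark pixels enclosed in the bright ear top
for n,(x0,y0,x1,y1) in {'top':(250,222,276,252),'side':(262,164,284,184)}.items():
    c=P[n][y0:y1,x0:x1].astype(float)
    f=8;g=cv2.resize(c.astype(np.uint8),None,fx=f,fy=f,interpolation=cv2.INTER_CUBIC)
    lum=g.min(2)
    m=(lum<(150 if n=='top' else 130)).astype(np.uint8)
    k,l,st,ce=cv2.connectedComponentsWithStats(m)
    for i in range(1,k):
        if st[i,4]>600:
            u=x0+(ce[i,0]+.5)/f-.5;v=y0+(ce[i,1]+.5)/f-.5
            print(n,st[i],u,v,onplane(n,u,v,.062).round(4), [onplane(n,x0+(a+.5)/f-.5,y0+(b+.5)/f-.5,.062).round(4)[:2].tolist() for a,b in ((st[i,0],ce[i,1]),(st[i,0]+st[i,2],ce[i,1]),(ce[i,0],st[i,1]),(ce[i,0],st[i,1]+st[i,3]))])
    cv2.imwrite(f'pics/hole_{n}.png',g[:,:,::-1])
# bottle
for n,(x0,y0,x1,y1) in {'top':(300,150,335,190)}.items():
    uu,vv=np.meshgrid(np.arange(x0,x1),np.arange(y0,y1));X=deproj(n,uu,vv,D[n][y0:y1,x0:x1]);e=X[...,2]>.05
    print('bottle',np.median(X[e],0),X[e].max(0))
```

```text
['PlanningError', 'camera_model', 'close_job', 'grip_point_offset', 'sense', 'snapshot']
0.0187
top [  94   84  114  156 7274] 271.0355890844102 245.4852728897443 [0.5028 0.1315 0.062 ] [[0.5032, 0.156], [0.5026, 0.12], [0.5368, 0.1315], [0.4876, 0.1314]]
top [  70  100   51   59 1852] 261.1368115550756 237.26039416846652 [0.524  0.1566 0.062 ] [[0.5241, 0.1637], [0.5238, 0.1476], [0.5321, 0.1566], [0.5134, 0.1565]]
top [   0  134   60  106 3787] 252.3899359651439 246.7062813572749 [0.5005 0.1785 0.062 ] [[0.5006, 0.1856], [0.5003, 0.1667], [0.5217, 0.1787], [0.4883, 0.1784]]
side [ 60  67  54  22 987] 272.2929964539007 173.19193262411346 [0.521  0.1524 0.062 ] [[0.5131, 0.1531], [0.5296, 0.1517], [0.5208, 0.1582], [0.5212, 0.1456]]
side [   0  110  176   50 5722] 271.25969940580217 181.37521845508564 [0.5197 0.1159 0.062 ] [[0.4966, 0.1179], [0.5489, 0.1134], [0.5191, 0.1339], [0.52, 0.1065]]
bottle [0.69168001 0.01265957 0.08558518] [0.72113691 0.0359987  1.08456785]
```

```bash
python3 -c "
import cv2,numpy as np
a=cv2.imread('pics/hole_top.png');b=cv2.imread('pics/hole_side.png');h=max(a.shape[0],b.shape[0])
o=np.zeros((h,a.shape[1]+b.shape[1]+5,3),np.uint8);o[:a.shape[0],:a.shape[1]]=a;o[:b.shape[0],-b.shape[1]:]=b
cv2.imwrite('pics/holes.png',o)"
```

```text
(no output)
```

View pics/holes.png

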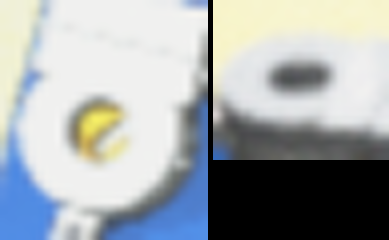

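```bash
cat >> h.py <<'E'
from scipy.spatial.transform import Rotation as R
def plan(p,xang):
    """shift (mm) and turn (deg) in tool axes to TCP p, pointing down, tool x at world angle xang deg"""
    s=sense();q=np.array(s['tcp_rot']);r=R.from_quat(q[[1,2,3,0]])
    a=np.radians(xang);M=np.array([[np.cos(a),np.sin(a),0],[np.sin(a),-np.cos(a),0],[0,0,-1]])
    dp=r.inv().apply(np.array(p)-s['position'])*1000
    dr=(r.inv()*R.from_matrix(M)).as_rotvec(degrees=True)
    x=r.apply([1,0,0]);print('t',s['time'],'pos',np.round(s['position'],4),'xang',np.degrees(np.arctan2(x[1],x[0])).round(2),'z',r.apply([0,0,1]).round(4),'q',np.round(s['q'],2),'F',np.round(s['wrist_force'],2),'T',np.round(s['ft_torque'],3),'w',s['width'])
    print('dp',dp.round(2),'dr',dr.round(2))
E
python3 -c "
from h import *
plan([.5355,-.176,.14],152)"
```

```text
t 0.1 pos [ 0.2134 -0.6134  0.2304] xang 19.19 z [-7.0e-04  1.6e-03 -1.0e+00] q [ 1.14  0.4   0.05  1.54 -0.02  1.21 -0.05] F [-0.4   0.41 -0.1 ] T [-0.014 -0.022  0.005] w 1.0009341846154978
dp [ 447.95 -307.06   90.87] dr [-6.0000e-02 -1.1000e-01 -1.3281e+02]
```

Request:
jog_arm(dr=[[0, 0, -10], [0, 0, -20], [0, 0, -30], [0, 0, -40], [0, 0, -50], [0, 0, -60], [0, 0, -70], [0, 0, -80], [0, 0, -90], [0, 0, -100]], dp=[[35, -24, 0], [70, -48, 0], [105, -72, 0], [140, -96, 0], [175, -120, 10], [210, -144, 20], [245, -168, 30], [280, -192, 40], [315, -216, 50], [350, -240, 60]], jaw=[85, 85, 85, 80, 75, 70, 65, 60, 60, 60], squeeze=60)

```text
time: 1.35
position: [0.4656, -0.271, 0.1707]
tcp_rot: [-0.0, 0.504, 0.864, -0.0]
wrist_force: [0.5, -0.1, -0.5]
width: 0.706
```

```bash
python3 -c "
from h import *
plan([.5355,-.176,.14],152)"
```

```text
t 1.35 pos [ 0.4656 -0.271   0.1707] xang 119.51 z [-5.e-04 -0.e+00 -1.e+00] q [ 0.81  0.28 -0.43  1.86  0.14  1.03  0.84] F [ 0.52 -0.11 -0.52] T [-0.01   0.001  0.019] w 0.7058666426586958
dp [ 48.29 107.63  30.69] dr [-2.000e-02 -2.000e-02 -3.249e+01]
```

Request:
jog_arm(dr=[[0, 0, -10], [0, 0, -20], [0, 0, -29.5], [0, 0, -32.5], [0, 0, -32.5], [0, 0, -32.5]], dp=[[15, 33, 10], [30, 66, 20], [44, 98, 28], [48.3, 107.6, 30.7], [48.3, 107.6, 30.7], [48.3, 107.6, 30.7]], jaw=[60, 60, 60, 60, 60, 60])

```text
time: 2.1
position: [0.5348, -0.1796, 0.1407]
tcp_rot: [-0.0, 0.246, 0.969, -0.001]
wrist_force: [0.9, -0.6, 0.4]
width: 0.703
```

Run:
```python
from h import *
plan([.5355,-.176,.056],152)
for n,(x0,y0,x1,y1) in {'top':(340,180,440,280),'side':(210,190,340,320)}.items():
    p,d=snapshot(n);np.save(n+'1p.npy',p);np.save(n+'1.npy',d)
    cv2.imwrite(f'pics/{n}1.png',cv2.resize(p[y0:y1,x0:x1,::-1],None,fx=4,fy=4,interpolation=cv2.INTER_CUBIC))
```

```text
t 2.1 pos [ 0.5348 -0.1796  0.1407] xang 151.47 z [-7.0e-04 -1.4e-03 -1.0e+00] q [ 0.7   0.38 -0.56  1.83  0.24  1.    1.11] F [ 0.87 -0.6   0.37] T [-0.005  0.028  0.024] w 0.7029083438208443
dp [ 1.12  3.59 84.66] dr [-0.09  0.   -0.53]
```

View pics/top1.png

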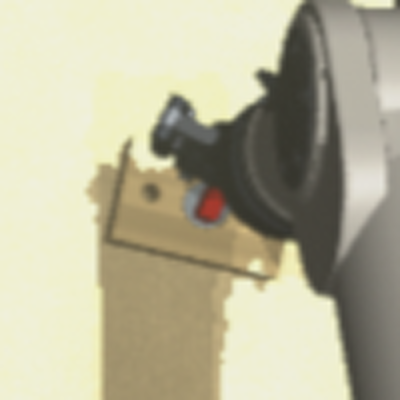

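View pics/side1.png

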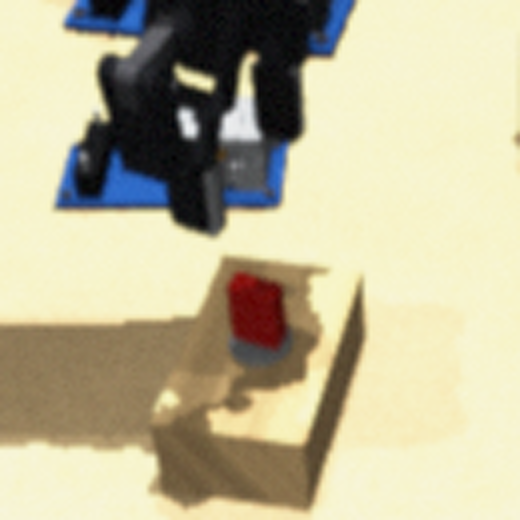

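Run:
```python
from h import *
plan([.5355,-.176,.056],152)
s=sense();p=np.array(s['position']);a=np.radians(151.5)
y=np.array([np.sin(a),-np.cos(a),0])
for n in('top','side'):
    print(n,[np.round(proj(n,p+k*y),1) for k in(-.03,0,.03)])
x0,y0,x1,y1=250,200,295,255
uu,vv=np.meshgrid(np.arange(x0,x1),np.arange(y0,y1));X=deproj('side',uu,vv,np.load('side1.npy')[y0:y1,x0:x1])
m=(X[...,2]>.135)&(X[...,2]<.155);Xm=X[m]
lab,k=None,None
n,l,st,c=cv2.connectedComponentsWithStats(m.astype(np.uint8))
for i in range(1,n):
    if st[i,4]>5:
        Q=X[l==i];print(st[i],Q.mean(0).round(4),Q.min(0).round(4),Q.max(0).round(4), ((Q-p)[:,:2]@np.array([[np.cos(a),y[0]],[np.sin(a),y[1]]])).mean(0).round(4))
```

```text
t 2.2 pos [ 0.535  -0.1793  0.1408] xang 151.5 z [-2.0e-04 -1.2e-03 -1.0e+00] q [ 0.7   0.38 -0.56  1.83  0.24  1.    1.11] F [ 0.07 -0.56  1.57] T [ 0.004 -0.044 -0.03 ] w 0.7046819520970121
dp [ 1.18  3.28 84.81] dr [-0.07  0.02 -0.5 ]
top [array([411. , 233.9]), array([399.5, 228. ]), array([388. , 222.1])]
side [array([261.4, 247.8]), array([270.6, 236.9]), array([279.3, 226.7])]
[24 19 13  7 51] [ 0.5506 -0.1536  0.1508] [ 0.5405 -0.1592  0.1442] [ 0.5619 -0.1477  0.155 ] [-0.0014  0.0301]
[ 4 44 13  6 24] [ 0.5226 -0.2154  0.1512] [ 0.5105 -0.2207  0.1453] [ 0.5299 -0.2102  0.1548] [-0.0063 -0.0375]
```

Request:
jog_arm(dr=[[0, 0, -0.5], [0, 0, -0.5], [0, 0, -0.5], [0, 0, -0.5], [0, 0, -0.5]], dp=[[1.2, 3.3, 25], [1.2, 3.3, 50], [1.2, 3.3, 75], [1.2, 3.3, 86], [1.2, 3.3, 86]], jaw=[60, 60, 60, 60, 60])

```text
time: 2.82
position: [0.5357, -0.1746, 0.0543]
tcp_rot: [-0.001, 0.241, 0.971, -0.0]
wrist_force: [0.1, 0.1, 0.6]
width: 0.702
```

Run:
```python
from h import *
plan([.5355,-.176,.054],152)
p,d=snapshot('side');x0,y0,x1,y1=210,190,340,320
cv2.imwrite(f'pics/side2.png',cv2.resize(p[y0:y1,x0:x1,::-1],None,fx=4,fy=4,interpolation=cv2.INTER_CUBIC))
```

```text
t 2.825 pos [ 0.5357 -0.1746  0.0543] xang 152.13 z [-0.0011 -0.     -1.    ] q [ 0.65  0.49 -0.53  1.9   0.32  0.84  1.05] F [0.08 0.15 0.64] T [ 0.016 -0.019 -0.052] w 0.7019507546604339
dp [-0.52 -1.31  0.31] dr [-0.03 -0.05  0.13]
```

View pics/side2.png

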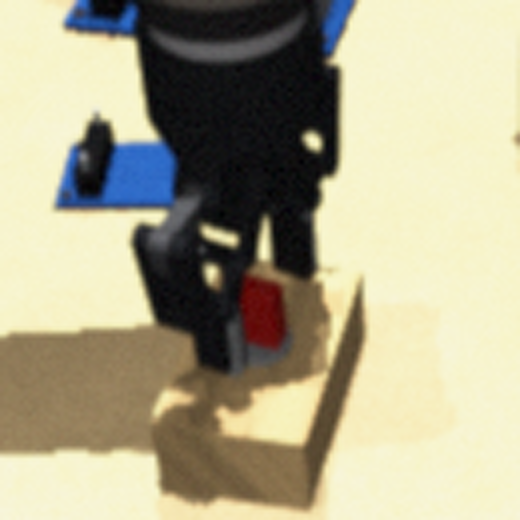

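Request:
jog_arm(dr=[[0, 0, 0], [0, 0, 0], [0, 0, 0], [0, 0, 0], [0, 0, 0], [0, 0, 0], [0, 0, 0]], dp=[[0, 0, 0], [0, 0, 0], [0, 0, 0], [0, 0, 0], [0, 0, 0], [0, 0, 0], [0, 0, 0]], jaw=[40, 20, 5, 5, 5, 5, 5], squeeze=70)

```text
time: 3.75
position: [0.5363, -0.1749, 0.0553]
tcp_rot: [0.0, 0.241, 0.971, -0.001]
wrist_force: [-1.8, -2.2, 6.6]
width: 0.124
```

Run:
```python
from h import *
plan([.5355,-.176,.054],152)
for n,(x0,y0,x1,y1) in {'top':(340,180,440,280),'side':(210,190,340,320)}.items():
    p,d=snapshot(n);np.save(n+'3p.npy',p);np.save(n+'3.npy',d)
    cv2.imwrite(f'pics/{n}3.png',cv2.resize(p[y0:y1,x0:x1,::-1],None,fx=4,fy=4,interpolation=cv2.INTER_CUBIC))
```

```text
t 3.75 pos [ 0.5363 -0.1749  0.0553] xang 152.16 z [ 2.0e-04 -1.4e-03 -1.0e+00] q [ 0.65  0.49 -0.53  1.9   0.32  0.84  1.05] F [-1.79 -2.23  6.58] T [-0.274  0.416  0.055] w 0.12398463925439122
dp [ 0.2  -1.3   1.33] dr [-0.06  0.05  0.16]
```

View pics/side3.png

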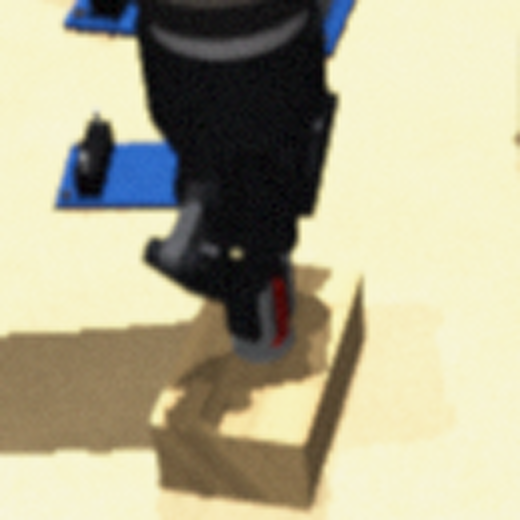

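Request:
jog_arm(dr=[[0, 0, 0], [0, 0, 0], [0, 0, 0], [0, 0, 0], [0, 0, 0], [0, 0, 0]], dp=[[0, 0, -8], [0, 0, -25], [0, 0, -45], [0, 0, -65], [0, 0, -85], [0, 0, -85]], jaw=[5, 5, 5, 5, 5, 5])

```text
time: 4.6
position: [0.5381, -0.1737, 0.1424]
tcp_rot: [0.003, 0.24, 0.971, 0.0]
wrist_force: [-0.8, 0.3, -1.9]
width: 0.125
```

Run:
```python
from h import *
plan([.5232,.1545,.14],114)
p,d=snapshot('side');np.save('side4.npy',d);np.save('side4p.npy',p);x0,y0,x1,y1=210,170,340,320
cv2.imwrite(f'pics/side4.png',cv2.resize(p[y0:y1,x0:x1,::-1],None,fx=4,fy=4,interpolation=cv2.INTER_CUBIC))
```

```text
t 4.6 pos [ 0.5381 -0.1737  0.1424] xang 152.22 z [ 0.0051 -0.0012 -1.    ] q [ 0.7   0.38 -0.57  1.83  0.24  1.    1.11] F [-0.83  0.3  -1.86] T [-0.017 -0.     0.005] w 0.12497456438421446
dp [166.17 283.45   1.91] dr [ 0.17  0.25 38.22]
```

View pics/side4.png

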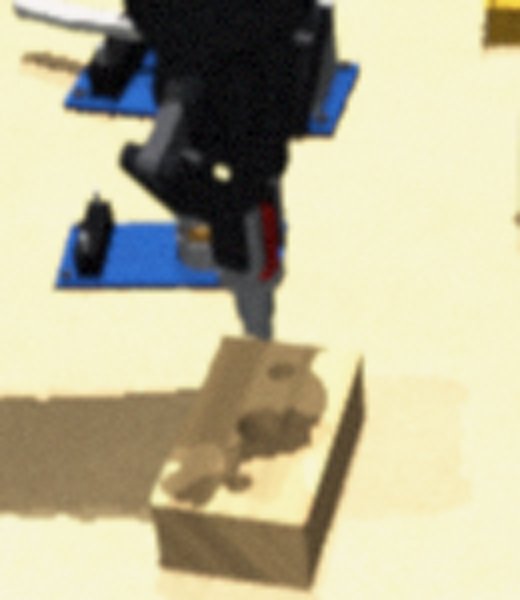

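Request:
jog_arm(dr=[[0, 0, 3], [0, 0, 8], [0, 0, 14], [0, 0, 20], [0, 0, 26], [0, 0, 32], [0, 0, 36], [0.2, 0.2, 38], [0.2, 0.2, 38], [0.2, 0.2, 38]], dp=[[15, 25, 0], [40, 69, 0], [66, 112, 0], [92, 156, 0], [117, 200, 0], [143, 243, 0], [160, 272, 0], [166, 283, 0], [166, 283, 0], [166, 283, 0]], jaw=[5, 5, 5, 5, 5, 5, 5, 5, 5, 5])

```text
time: 5.9
position: [0.5211, 0.1525, 0.139]
tcp_rot: [-0.002, 0.544, 0.839, -0.002]
wrist_force: [-0.0, 0.3, -0.7]
width: 0.127
```

Run:
```python
from h import *
plan([.5232,.1545,.14],114)
for n,(x0,y0,x1,y1) in {'top':(200,180,340,280),'side':(190,110,340,220)}.items():
    p,d=snapshot(n);np.save(n+'5p.npy',p);np.save(n+'5.npy',d)
    cv2.imwrite(f'pics/{n}5.png',cv2.resize(p[y0:y1,x0:x1,::-1],None,fx=5,fy=5,interpolation=cv2.INTER_CUBIC))
```

```text
t 5.9 pos [0.5211 0.1525 0.139 ] xang 114.15 z [-6.e-03 -9.e-04 -1.e+00] q [ 0.11  0.35 -0.58  1.88  0.22  0.99 -0.14] F [-0.02  0.26 -0.7 ] T [-0.052 -0.027 -0.044] w 0.12671566042039897
dp [ 1.01  2.75 -1.04] dr [-0.34 -0.09  0.16]
```

View pics/top5.png

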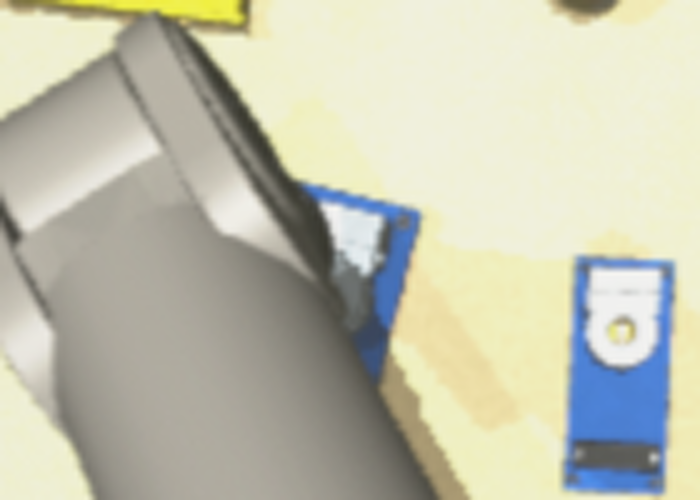

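View pics/side5.png

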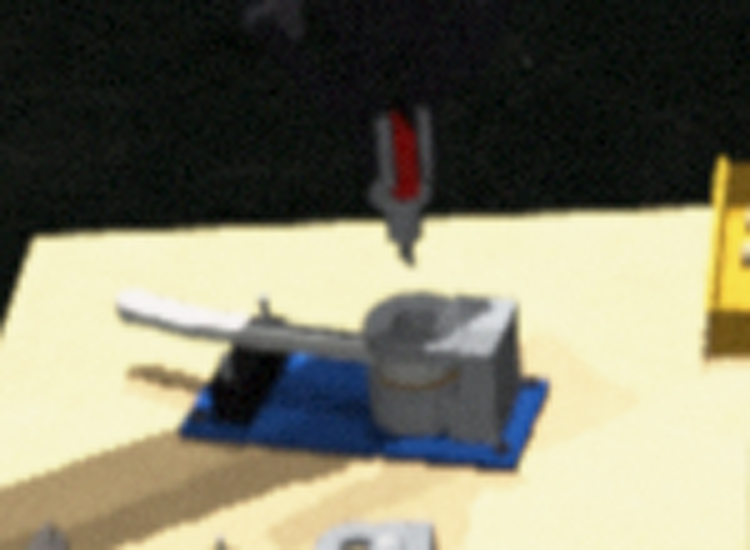

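Run:
```python
from h import *
for z in(.139,.13,.126,.092,.062):print(z,np.round(proj('side',np.array([.5211,.1525,z])),1))
for b in([.523,.155,.062],[.5215,.152,.062],[.5222,.1535,.062]):print(np.round(proj('side',np.array(b)),1))
D=np.load('side5.npy')
for v in range(145,164,1):
    u=np.arange(260,285);d=D[v,u];X=deproj('side',u,np.full(len(u),v),d);m=(abs(X[:,1]-.15)<.03)&(d>0)
    if m.sum(): print(v,u[m].min(),u[m].max(),X[m].mean(0).round(4))
```

```text
0.139 [269.6 145.2]
0.13 [269.9 148.6]
0.126 [270.  150.1]
0.092 [271.3 162.6]
0.062 [272.3 173.2]
[273.1 172.6]
[272.5 173.3]
[272.8 172.9]
145 263 276 [0.522  0.1415 0.1454]
146 265 275 [0.5227 0.1439 0.1414]
147 264 275 [0.5211 0.1457 0.1379]
148 264 276 [0.5219 0.1472 0.1345]
149 264 275 [0.5208 0.1444 0.1334]
150 264 275 [0.5206 0.1434 0.1313]
151 265 274 [0.5206 0.1405 0.1303]
152 267 273 [0.5214 0.143  0.1262]
153 267 273 [0.5209 0.145  0.1225]
154 267 274 [0.5218 0.1462 0.1191]
155 267 274 [0.5215 0.1466 0.1161]
156 267 274 [0.5213 0.1461 0.1137]
157 267 274 [0.5211 0.1459 0.1111]
158 268 273 [0.521  0.1443 0.1094]
159 269 272 [0.5206 0.1469 0.1052]
160 269 272 [0.5201 0.1499 0.1007]
161 270 272 [0.5211 0.1485 0.0987]
162 270 272 [0.521  0.1471 0.0968]
163 271 272 [0.522  0.1462 0.0945]
```

Request:
jog_arm(dr=[[-0.3, 0, 0], [-0.3, 0, 0], [-0.3, 0, 0], [-0.3, 0, 0]], dp=[[0, 0.5, 12], [0, 0.5, 24], [0, 0.5, 28], [0, 0.5, 28]], jaw=[5, 5, 5, 5])

```text
time: 6.5
position: [0.5214, 0.1537, 0.1109]
tcp_rot: [-0.001, 0.543, 0.84, 0.001]
wrist_force: [-0.2, -0.3, -1.5]
width: 0.13
```

Run:
```python
from h import *
plan([.5216,.1528,.08],114)
for n,(x0,y0,x1,y1) in {'side':(220,120,320,200)}.items():
    p,d=snapshot(n);np.save(n+'6p.npy',p);np.save(n+'6.npy',d)
    cv2.imwrite(f'pics/{n}6.png',cv2.resize(p[y0:y1,x0:x1,::-1],None,fx=7,fy=7,interpolation=cv2.INTER_CUBIC))
```

```text
t 6.5 pos [0.5214 0.1537 0.1109] xang 114.19 z [-0.0012  0.002  -1.    ] q [ 0.1   0.38 -0.57  1.91  0.25  0.92 -0.16] F [-0.17 -0.27 -1.49] T [ 0.023  0.005 -0.018] w 0.1302026735404634
dp [-1.03 -0.16 30.92] dr [-0.02 -0.13  0.19]
```

View pics/side6.png

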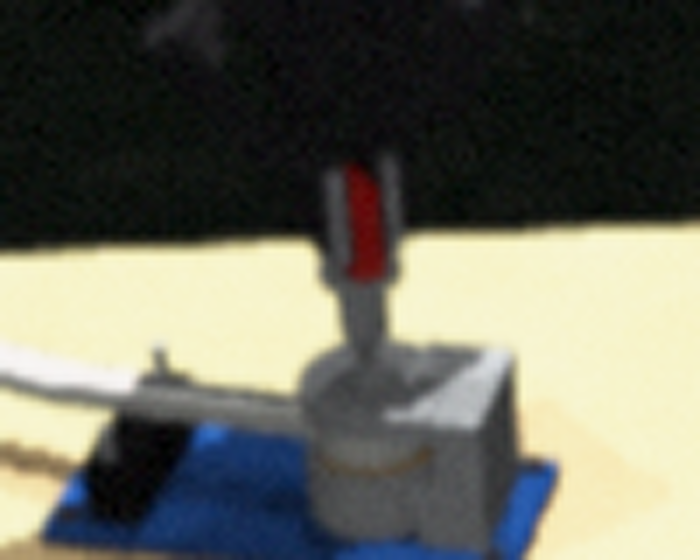

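Request:
jog_arm(dr=[[0, 0, 0], [0, 0, 0], [0, 0, 0]], dp=[[-0.5, 0, 2], [-0.5, 0, 4], [-0.5, 0, 6]], jaw=[5, 5, 5])

```text
time: 6.92
position: [0.522, 0.1534, 0.1056]
tcp_rot: [-0.001, 0.543, 0.84, 0.001]
wrist_force: [-0.7, 0.4, -0.8]
width: 0.128
```

Run:
```python
from h import *
plan([.5216,.1528,.08],114)
```

```text
t 6.925 pos [0.522  0.1534 0.1056] xang 114.19 z [ 2.0e-04  2.2e-03 -1.0e+00] q [ 0.1   0.39 -0.56  1.91  0.26  0.91 -0.17] F [-0.75  0.37 -0.81] T [0.008 0.078 0.035] w 0.1281298668627871
dp [-0.43 -0.66 25.55] dr [ 0.06 -0.11  0.19]
```

Request:
jog_arm(dr=[[0, 0, 0], [0, 0, 0], [0, 0, 0]], dp=[[0, 0, 2], [0, 0, 4], [0, 0, 5]], jaw=[5, 5, 5])

```text
time: 7.3
position: [0.5219, 0.1534, 0.1004]
tcp_rot: [-0.001, 0.543, 0.84, 0.001]
wrist_force: [-0.5, 0.0, -1.5]
width: 0.126
```

Run:
```python
from h import *
plan([.5216,.1528,.08],114)
```

```text
t 7.3 pos [0.5219 0.1534 0.1004] xang 114.19 z [-3.0e-04  2.1e-03 -1.0e+00] q [ 0.09  0.39 -0.56  1.91  0.26  0.9  -0.17] F [-0.53  0.05 -1.52] T [-0.007  0.006  0.054] w 0.12593376113393934
dp [-0.48 -0.49 20.39] dr [ 0.04 -0.12  0.19]
```

Request:
jog_arm(dr=[[0, 0, 0], [0, 0, 0], [0, 0, 0], [0, 0, 0]], dp=[[0, 0, 2], [0, 0, 4], [0, 0, 6], [0, 0, 7]], jaw=[5, 5, 5, 5])

```text
time: 7.8
position: [0.5219, 0.1534, 0.0934]
tcp_rot: [-0.001, 0.543, 0.84, 0.001]
wrist_force: [-0.4, -0.4, -1.3]
width: 0.134
```

Run:
```python
from h import *
plan([.5216,.1528,.08],114)
```

```text
t 7.8 pos [0.5219 0.1534 0.0934] xang 114.18 z [-3.0e-04  2.1e-03 -1.0e+00] q [ 0.09  0.4  -0.56  1.92  0.27  0.89 -0.18] F [-0.41 -0.41 -1.33] T [-0.011 -0.007 -0.028] w 0.1338142104312745
dp [-0.43 -0.48 13.39] dr [ 0.04 -0.12  0.18]
```

Request:
jog_arm(dr=[[0, 0, 0], [0, 0, 0], [0, 0, 0], [0, 0, 0]], dp=[[0, 0, 2], [0, 0, 4], [0, 0, 5], [0, 0, 6]], jaw=[5, 5, 5, 5])

```text
time: 8.3
position: [0.5219, 0.1534, 0.0875]
tcp_rot: [-0.001, 0.543, 0.84, 0.001]
wrist_force: [-0.3, 1.0, -1.6]
width: 0.127
```

Run:
```python
from h import *
plan([.5216,.1528,.08],114)
```

```text
t 8.3 pos [0.5219 0.1534 0.0875] xang 114.18 z [-1.0e-04  2.2e-03 -1.0e+00] q [ 0.09  0.41 -0.55  1.92  0.27  0.88 -0.18] F [-0.28  0.97 -1.63] T [-0.038  0.008  0.062] w 0.12670759835580822
dp [-0.45 -0.57  7.49] dr [ 0.05 -0.12  0.18]
```

Request:
jog_arm(dr=[[0, 0, 0], [0, 0, 0], [0, 0, 0], [0, 0, 0]], dp=[[0, 0, 2], [0, 0, 4], [0, 0, 6], [0, 0, 7]], jaw=[5, 5, 5, 5])

```text
time: 8.8
position: [0.5219, 0.1534, 0.0804]
tcp_rot: [-0.001, 0.543, 0.84, 0.001]
wrist_force: [-0.3, 0.4, -0.3]
width: 0.13
```

Run:
```python
from h import *
plan([.5216,.1528,.08],114)
```

```text
t 8.8 pos [0.5219 0.1534 0.0804] xang 114.19 z [-3.0e-04  2.1e-03 -1.0e+00] q [ 0.08  0.42 -0.55  1.93  0.28  0.87 -0.19] F [-0.3   0.43 -0.25] T [ 0.02   0.021 -0.008] w 0.12953387392059762
dp [-0.44 -0.49  0.39] dr [ 0.04 -0.12  0.19]
```

Request:
jog_arm(dr=[[0, 0, 0], [0, 0, 0], [0, 0, 0]], dp=[[0, 0, 1], [0, 0, 2], [0, 0, 2]], jaw=[5, 5, 5])

```text
time: 9.18
position: [0.5221, 0.1536, 0.0788]
tcp_rot: [-0.0, 0.543, 0.84, 0.001]
wrist_force: [-0.3, 0.3, -0.1]
width: 0.128
```

Run:
```python
from h import *
plan([.5216,.1528,.08],114)
```

```text
t 9.175 pos [0.5221 0.1536 0.0788] xang 114.19 z [ 3.0e-04  2.3e-03 -1.0e+00] q [ 0.08  0.42 -0.55  1.93  0.28  0.86 -0.19] F [-0.29  0.28 -0.08] T [-0.027  0.048  0.012] w 0.12829529256071368
dp [-0.48 -0.79 -1.24] dr [ 0.07 -0.11  0.19]
```

Request:
jog_arm(dr=[[0, 0, 0], [0, 0, 0], [0, 0, 0]], dp=[[0, 0, 1], [0, 0, 1.5], [0, 0, 1.5]], jaw=[5, 5, 5])

```text
time: 9.55
position: [0.5221, 0.1533, 0.0771]
tcp_rot: [-0.0, 0.543, 0.84, 0.001]
wrist_force: [-0.3, -1.3, 1.8]
width: 0.125
```

Run:
```python
from h import *
plan([.5216,.1528,.08],114)
```

```text
t 9.55 pos [0.5221 0.1533 0.0771] xang 114.19 z [ 2.0e-04  1.9e-03 -1.0e+00] q [ 0.08  0.43 -0.55  1.93  0.29  0.86 -0.19] F [-0.26 -1.31  1.8 ] T [-0.214  0.072  0.053] w 0.1254124380503621
dp [-0.23 -0.62 -2.91] dr [ 0.06 -0.1   0.19]
```

Request:
jog_arm(dr=[[0, 0, 0], [0, 0, 0], [0, 0, 0]], dp=[[0, 0, 1], [0, 0, 1], [0, 0, 1]], jaw=[5, 5, 5])

```text
time: 9.93
position: [0.5221, 0.1534, 0.0761]
tcp_rot: [-0.0, 0.543, 0.84, 0.001]
wrist_force: [-0.3, 0.1, 2.7]
width: 0.123
```

Run:
```python
from h import *
plan([.5216,.1528,.08],114)
```

```text
t 9.925 pos [0.5221 0.1534 0.0761] xang 114.18 z [ 2.0e-04  2.1e-03 -1.0e+00] q [ 0.08  0.43 -0.55  1.93  0.29  0.86 -0.19] F [-0.25  0.12  2.71] T [-0.274  0.1    0.096] w 0.12288301448248885
dp [-0.31 -0.64 -3.87] dr [ 0.06 -0.1   0.18]
```

Run:
```python
from h import *
for n,(x0,y0,x1,y1) in {'side':(220,130,320,200)}.items():
    p,d=snapshot(n);np.save(n+'7p.npy',p);np.save(n+'7.npy',d)
    cv2.imwrite(f'pics/{n}7.png',cv2.resize(p[y0:y1,x0:x1,::-1],None,fx=8,fy=8,interpolation=cv2.INTER_CUBIC))
for z in(.062,.066,.069,.073,.077):print(z,(np.array(proj('side',np.array([.5217,.1395,z])))-[220,130]).round(1)*8)
plan([.5216,.1528,.08],114)
```

```text
0.062 [419.2 368. ]
0.066 [418.4 356.8]
0.069 [417.6 348.8]
0.073 [416.  336.8]
0.077 [415.2 325.6]
t 9.975 pos [0.522  0.1534 0.0761] xang 114.19 z [ 1.0e-04  2.1e-03 -1.0e+00] q [ 0.08  0.43 -0.55  1.93  0.29  0.86 -0.19] F [-1.1  -1.68  3.  ] T [-0.287  0.074  0.075] w 0.12613251628937497
dp [-0.33 -0.62 -3.89] dr [ 0.05 -0.1   0.19]
```

View pics/side7.png

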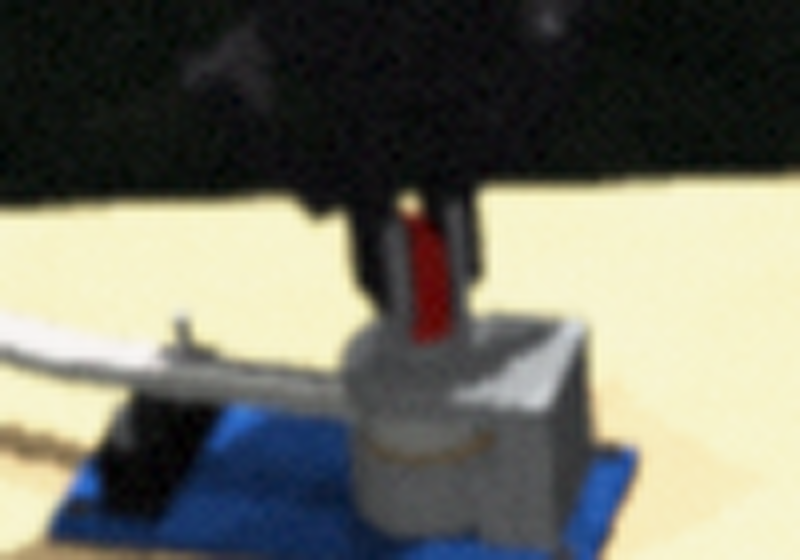

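Run:
```python
from h import *
for z in(.062,.066,.070,.073,.077,.08,.1,.104,.108,.112):print(z,[((np.array(proj('side',np.array(q+[z])))-[220,130])*8).round(0) for q in([.5268,.1424],[.522,.1534])])
p=np.load('side7p.npy');d=np.load('side7.npy')
for v in range(154,180):
    u=np.arange(270,280);c=p[v,u].astype(int);X=deproj('side',u,np.full(10,v),d[v,u]);m=c[:,0]>c[:,1]+40
    if m.sum():print(v,u[m],X[m].mean(0).round(4))
    else: print(v,'-',X[4].round(4),c[4])
```

```text
0.062 [array([436., 362.]), array([422., 344.])]
0.066 [array([435., 351.]), array([421., 333.])]
0.07 [array([434., 340.]), array([420., 321.])]
0.073 [array([434., 331.]), array([419., 313.])]
0.077 [array([432., 320.]), array([418., 302.])]
0.08 [array([432., 311.]), array([417., 293.])]
0.1 [array([426., 254.]), array([411., 236.])]
0.104 [array([425., 242.]), array([410., 224.])]
0.108 [array([424., 230.]), array([409., 212.])]
0.112 [array([423., 219.]), array([408., 201.])]
154 - [0.5296 0.1517 0.1155] [16 14 13]
155 - [0.5293 0.1519 0.1128] [15 16 16]
156 - [0.5293 0.1498 0.1112] [17 15 16]
157 [271 272] [0.5224 0.1586 0.1038]
158 [271 272 273] [0.5238 0.1534 0.104 ]
159 [271 272 273 274] [0.5251 0.1486 0.1039]
160 [272 273 274] [0.5264 0.1448 0.1034]
161 [271 272 273 274 275] [0.5263 0.1424 0.102 ]
162 [272 273 274 275] [0.5272 0.144  0.0983]
163 [272 273 274 275] [0.5271 0.142  0.0967]
164 [272 273 274 275] [0.5268 0.1429 0.0934]
165 [272 273 274 275] [0.5266 0.1431 0.0905]
166 [272 273 274 275] [0.5264 0.1422 0.0884]
167 [272 273 274 275] [0.5261 0.1427 0.0853]
168 [272 273 274 275] [0.5259 0.143  0.0823]
169 [272 273 274 275] [0.5257 0.1423 0.0799]
170 [272 273 274 275] [0.5254 0.1428 0.0768]
171 [272 273 274 275] [0.5253 0.1412 0.075 ]
172 [272 273 274] [0.5238 0.1423 0.0716]
173 - [0.5262 0.1401 0.07  ] [77 71 71]
174 - [0.5259 0.1409 0.0666] [75 79 78]
175 - [0.5253 0.1445 0.0615] [71 72 72]
176 - [0.5254 0.141  0.0609] [70 71 71]
177 - [0.5255 0.137  0.0605] [73 76 73]
178 - [0.5257 0.1308 0.0617] [76 75 76]
179 - [0.5255 0.1304 0.059 ] [79 81 83]
```

Request:
jog_arm(dr=[[0, 0, -2], [0, 0, -4], [0, 0, -6], [0, 0, -6]], dp=[[0, 0, 0], [0, 0, 0], [0, 0, 0], [0, 0, 0]], jaw=[5, 5, 5, 5])

```text
time: 10.48
position: [0.5217, 0.1537, 0.0757]
tcp_rot: [-0.001, 0.498, 0.867, 0.001]
wrist_force: [0.1, 0.8, -1.5]
width: 0.125
```

Run:
```python
from h import *
plan([.5216,.1528,.08],114)
```

```text
t 10.475 pos [0.5217 0.1537 0.0757] xang 120.21 z [-6.0e-04  2.7e-03 -1.0e+00] q [ 0.1   0.43 -0.57  1.93  0.3   0.86 -0.1 ] F [ 0.14  0.82 -1.48] T [ 0.072 -0.124 -0.002] w 0.12507167751910156
dp [-0.72 -0.49 -4.27] dr [ 0.04 -0.15  6.21]
```

Request:
jog_arm(dr=[[0, 0, 0], [0, 0, 0], [0, 0, 0]], dp=[[0, 0, 0.7], [0, 0, 1.3], [0, 0, 1.3]], jaw=[5, 5, 5])

```text
time: 10.85
position: [0.5218, 0.1536, 0.0747]
tcp_rot: [-0.001, 0.499, 0.867, 0.001]
wrist_force: [-0.4, 0.4, -0.7]
width: 0.125
```

Run:
```python
from h import *
plan([.5216,.1528,.08],114)
```

```text
t 10.85 pos [0.5218 0.1536 0.0747] xang 120.19 z [-2.0e-04  2.3e-03 -1.0e+00] q [ 0.1   0.43 -0.57  1.93  0.3   0.86 -0.1 ] F [-0.36  0.44 -0.69] T [ 0.045 -0.09  -0.002] w 0.12454415871046115
dp [-0.53 -0.57 -5.34] dr [ 0.05 -0.12  6.19]
```

Request:
jog_arm(dr=[[0, 0, 0], [0, 0, 0], [0, 0, 0]], dp=[[0, 0, 0.7], [0, 0, 1.2], [0, 0, 1.2]], jaw=[5, 5, 5])

```text
time: 11.22
position: [0.5219, 0.1535, 0.0735]
tcp_rot: [-0.001, 0.499, 0.867, 0.001]
wrist_force: [0.9, 0.3, -0.9]
width: 0.128
```

Run:
```python
from h import *
plan([.5216,.1528,.08],114)
p,d=snapshot('side')
np.save('side8p.npy',p);x0,y0,x1,y1=220,130,320,200
cv2.imwrite(f'pics/side8.png',cv2.resize(p[y0:y1,x0:x1,::-1],None,fx=8,fy=8,interpolation=cv2.INTER_CUBIC))
for v in range(156,182):
    u=np.arange(268,280);c=p[v,u].astype(int);X=deproj('side',u,np.full(12,v),d[v,u]);m=c[:,0]>c[:,1]+40
    if m.sum():print(v,u[m],X[m].mean(0).round(4))
    else: print(v,'-',X[4].round(4),c[4])
```

```text
t 11.225 pos [0.5219 0.1535 0.0735] xang 120.19 z [-1.0e-04  2.1e-03 -1.0e+00] q [ 0.1   0.44 -0.57  1.93  0.3   0.86 -0.1 ] F [ 0.95  0.34 -0.89] T [ 0.008  0.005 -0.07 ] w 0.1284820826201608
dp [-0.42 -0.58 -6.51] dr [ 0.05 -0.11  6.19]
156 - [0.5236 0.1622 0.1044] [60 50 37]
157 - [0.5234 0.1614 0.1021] [64 34 28]
158 [272] [0.5234 0.1588 0.1009]
159 [272 273 274] [0.5258 0.1547 0.1004]
160 [272 273 274 275] [0.5272 0.1493 0.1007]
161 [272 273 274 275] [0.5274 0.1444 0.1008]
162 [272 273 274 275] [0.5272 0.1435 0.0986]
163 [272 273 274 275] [0.527  0.1434 0.0959]
164 [272 273 274 275] [0.5268 0.1433 0.0932]
165 [272 273 274 275] [0.5266 0.1433 0.0905]
166 [273 274 275] [0.5275 0.144  0.0872]
167 [273 274 275] [0.5274 0.1422 0.0855]
168 [273 274 275] [0.5271 0.1434 0.082 ]
169 [273 274 275 276] [0.528  0.1432 0.0793]
170 [273 274 275 276] [0.5278 0.1434 0.0764]
171 [272 273 274 275 276] [0.5263 0.1442 0.0731]
172 [272 273 274 275] [0.5249 0.1433 0.0709]
173 [273] [0.5237 0.1409 0.0696]
174 - [0.5211 0.1404 0.0672] [78 74 73]
175 - [0.5211 0.1375 0.0662] [75 79 80]
176 - [0.5207 0.1392 0.0623] [73 75 74]
177 - [0.5209 0.1338 0.0629] [68 72 71]
178 - [0.5211 0.1292 0.0629] [74 75 77]
179 - [0.521  0.1279 0.0609] [80 82 81]
180 - [0.5207 0.1284 0.0577] [81 80 82]
181 - [0.5204 0.1287 0.0547] [80 82 82]
```

View pics/side8.png

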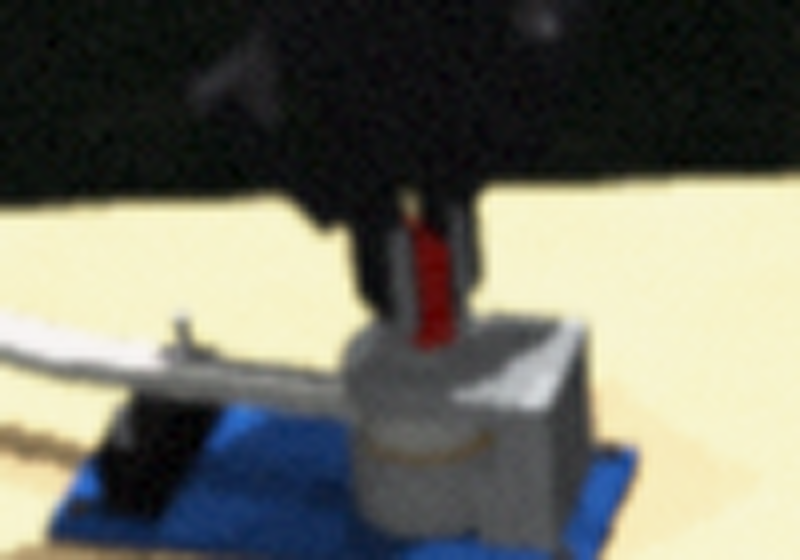

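Request:
jog_arm(dr=[[0, 0, 0], [0, 0, 0], [0, 0, 0]], dp=[[0, 0, 0.7], [0, 0, 1.5], [0, 0, 1.5]], jaw=[5, 5, 5])

```text
time: 11.65
position: [0.5219, 0.1534, 0.0723]
tcp_rot: [-0.001, 0.499, 0.867, 0.001]
wrist_force: [-0.8, -0.2, 2.9]
width: 0.126
```

Run:
```python
from h import *
plan([.5216,.1528,.08],114)
```

```text
t 11.65 pos [0.5219 0.1534 0.0723] xang 120.18 z [-1.0e-04  1.9e-03 -1.0e+00] q [ 0.1   0.44 -0.57  1.93  0.3   0.85 -0.11] F [-0.76 -0.2   2.9 ] T [-0.106  0.222  0.013] w 0.12628020788879765
dp [-0.35 -0.61 -7.68] dr [ 0.05 -0.1   6.18]
```

Request:
jog_arm(dr=[[0, 0, 0], [0, 0, 0], [0, 0, 0], [0, 0, 0]], dp=[[0, 0, 0.7], [0, 0, 1.4], [0, 0, 2], [0, 0, 2]], jaw=[5, 5, 5, 5])

```text
time: 12.15
position: [0.522, 0.1535, 0.0723]
tcp_rot: [-0.0, 0.499, 0.867, 0.0]
wrist_force: [-6.1, -2.0, 17.0]
width: 0.124
```

Run:
```python
from h import *
plan([.5216,.1528,.08],114)
```

```text
t 12.15 pos [0.522  0.1535 0.0723] xang 120.18 z [ 1.e-04  7.e-04 -1.e+00] q [ 0.09  0.44 -0.57  1.93  0.31  0.85 -0.11] F [-6.14 -1.97 17.04] T [-0.522  1.285  0.018] w 0.1242532407710022
dp [-0.37 -0.71 -7.73] dr [ 0.02 -0.03  6.18]
```

Request:
jog_arm(dr=[[0, 0, 0], [0, 0, 0], [0, 0, 0], [0, 0, 0], [0, 0, 0], [0, 0, 0]], dp=[[0, 0, -1.5], [0, 0, -1.8], [0, 0, -1.8], [0, 0, -1.8], [0, 0, -1.8], [0, 0, -1.8]], jaw=[5, 20, 30, 45, 50, 50])

```text
time: 12.9
position: [0.5219, 0.1535, 0.0718]
tcp_rot: [-0.001, 0.499, 0.867, 0.001]
wrist_force: [0.3, -0.1, -0.2]
width: 0.586
```

Run:
```python
from h import *
plan([.5216,.1528,.08],114)
```

```text
t 12.9 pos [0.5219 0.1535 0.0718] xang 120.19 z [-1.0e-04  2.2e-03 -1.0e+00] q [ 0.1   0.44 -0.57  1.94  0.31  0.85 -0.11] F [ 0.28 -0.11 -0.16] T [-0.018 -0.036  0.027] w 0.5859610572454961
dp [-0.4  -0.63 -8.21] dr [ 0.05 -0.12  6.19]
```

Released; lift straight up.

Request:
jog_arm(dr=[[0, 0, 0], [0, 0, 0], [0, 0, 0], [0, 0, 0], [0, 0, 0], [0, 0, 0], [0, 0, 0], [0, 0, 0]], dp=[[0, 0, -8], [0, 0, -22], [0, 0, -45], [0, 0, -75], [0, 0, -110], [-60, -60, -150], [-110, -110, -160], [-110, -110, -160]], jaw=[50, 50, 50, 50, 50, 50, 50, 50])

```text
time: 13.9
position: [0.4819, -0.0001, 0.2336]
tcp_rot: [0.001, 0.5, 0.866, 0.001]
wrist_force: [-0.4, -0.0, -0.3]
width: 0.587
```

Run:
```python
from h import *
plan([.5216,.1528,.08],114)
for n,(x0,y0,x1,y1) in {'top':(220,200,300,310),'side':(200,140,320,210)}.items():
    p,d=snapshot(n);np.save(n+'9p.npy',p);np.save(n+'9.npy',d)
    cv2.imwrite(f'pics/{n}9.png',cv2.resize(p[y0:y1,x0:x1,::-1],None,fx=5,fy=5,interpolation=cv2.INTER_CUBIC));cv2.imwrite(f'pics/{n}9f.png',p[...,::-1])
    if n=='side': x0,y0,x1,y1=255,145,290,185
    else: x0,y0,x1,y1=245,220,280,255
    h=cv2.cvtColor(p,cv2.COLOR_RGB2HSV)[y0:y1,x0:x1];uu,vv=np.meshgrid(np.arange(x0,x1),np.arange(y0,y1))
    m=((h[...,0]<12)|(h[...,0]>168))&(h[...,1]>130)&(h[...,2]>60)
    X=deproj(n,uu,vv,d[y0:y1,x0:x1])[m];print(n,m.sum(),np.percentile(X[:,2],[2,50,85,95,99]).round(4));T=X[X[:,2]>.094];print(T.mean(0),cv2.minAreaRect((T[:,:2]*1000).astype(np.float32)))
```

```text
t 13.9 pos [ 4.819e-01 -1.000e-04  2.336e-01] xang 120.03 z [ 2.6e-03  7.0e-04 -1.0e+00] q [ 0.43  0.12 -0.55  1.91  0.07  1.13  0.37] F [-0.43 -0.03 -0.27] T [ 0.008  0.    -0.012] w 0.5865370126918066
dp [112.6  110.51 153.79] dr [0.15 0.03 6.03]
top 40 [0.0917 0.0991 0.101  0.1022 0.1027]
[0.52241779 0.15314454 0.09930891] ((522.4937133789062, 153.4141082763672), (9.836257934570312, 20.080114364624023), 30.626840591430664)
side 92 [0.0716 0.0896 0.0993 0.1    0.1005]
[0.52196673 0.14980132 0.09848438] ((521.8220825195312, 150.94451904296875), (11.273327827453613, 23.199674606323242), 32.58127975463867)
```

View pics/side9.png

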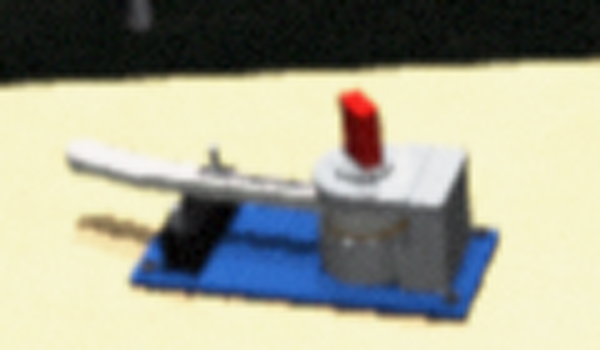

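View pics/top9f.png

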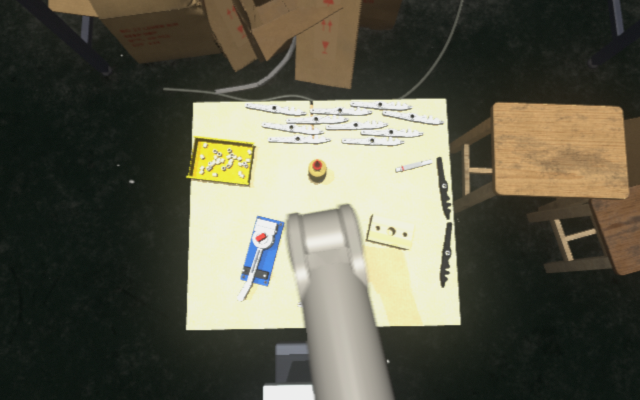

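The side view (cropped 5x) shows the red head upright with its flange flat on the upper ear, around crop pixel (362,168). In the top view the pin is in the bore at (262,238). The bottle (317,170), tray (222,162) and gauge (412,166) are where they started. The head top measures about 100 mm in both views, which matches a pin that is fully home.

```bash
python3 -c "
from h import *
print(close_job())"
```

```text
the job is handed in; nothing more can be done
None
```

The red-headed pin is home in the larger clevis, through the upper ear, the lever eye and the slot, and the job was handed in at about 14 s of the 54 s allowed.

**Insertion:** I lowered the pin through the upper ear and eye with almost no side force. I felt a light contact of about 4 N near the lower ear, turned the pin about 6° from its starting angle, and the force fell away as the nose dropped in. It then slid down freely until the flange met a hard stop. I pressed it there to 17 N, released it and lifted clear.

**Last checks:**
- **Seating:** Both cameras put the head top at about 100 mm, which is what a fully home pin gives; resting on the lower ear without the slot would be about 107 mm. The hard stop also came at the expected height.
- **Bystanders:** In the last top view the oil bottle, yellow tray and plug gauge look unmoved. The gripper was about 0.15 m from the clevis, touching nothing.

**Disagreements:**
- **Camera offset:** The two cameras disagreed by about 2–3 mm in y, so I worked from the average of the two.
- **First contact:** It came 1–2 mm lower than calculated. The nose may already have been at the edge of the slot, or the cone may have been pushing the lever eye, so the exact slot angle was not measured. The pin went in with its x axis about 45° from the fixture's x axis.

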